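# Tare the bar scale with the tall tumbler on its pan

## Robot

A 6-joint arm with a two-finger parallel gripper is mounted at the origin on the work surface. World frame = base frame: x ahead of the robot, y to its left, z up, the work surface at z = 0. Lengths are in m, angles in degrees, forces in N, time in s.
With the tool pointing down it reaches from about 0.3 to 1 m from the base axis. Payload 5.1 kg.
Tool frame: the origin (TCP) lies midway between the tips of the shut fingers; the grasp point (between the pads) lies 19 mm behind it (robot.grip_depth is the distance from the TCP to the grasp point, in m); z points along the fingers, y is the line along which they close (so a half turn about z gives the same grasp; the last joint's range is limited). The gripper opens to 95 mm and grips with 3 to 60 N. Pads are 20 mm wide; open, the fingers measure 119 mm over their backs; the gripper's body (75 mm by 180 mm) begins 59 mm behind the grasp point.
Start: joints at [-77.04, 7.093, 94.555, -0, 78.352, -4.733], TCP at [0.198, -0.619, 0.215] pointing down, gripper open.
Joint ranges: [-149.61, 149.61], [-58.7, 133.49], [1.44, 155.28], [-77.14, 257.14], [18.33, 153.61], [-166.67, 166.67]. Speed limits (degrees/s): [147.25, 147.25, 180, 180, 180, 180].

## Interface

Orientations are given as [roll, pitch, yaw] about the fixed x, y, z axes, in that order (R = Rz(yaw) Ry(pitch) Rx(roll)).
In Python, from bench import robot gives the robot as it stands. The module is installed in compiled form; this text tells all that it offers.
- The arm moves only by the tool move_arm, never from a script. Its argument "steps" is a list of rows, each a list of 2 entries, a list of its own where there are three numbers: the shift along the tool's x, y, z as a fraction of full scale, then the turn about the tool's z as a fraction of full scale. In form: [[[x, y, z], turn], ...]. A call has 1 to 12 rows; each row is the pose to reach, as a shift and turn from the pose commanded when the call began, along the tool's axes at that moment; what a row does not reach only later rows make up. Full scale, the value 1, is 50 cm for a shift and pi/2 rad for a turn. A row lasts 1/8 s, in which the tool goes at most 62.5 mm and 10.7 degrees, less where a joint would pass 70% of its speed; a pose out of reach is approached as far as the arm can. A call with a number of a shift or a turn outside -1 to 1 is refused whole. A call with a gripper value outside its range is refused whole. "jaw" is the opening, from 0 (shut) to 1 (fully open), set as the call begins (left out, the last holds). The fingers move at their own pace and stop on an object; "newtons" is the grip in N (left out, the last holds). Time passes only in rows, so rows that repeat a pose let the fingers close. It gives the time, the measured TCP pose, the force, the opening and the grip force at its end, in the units of the state.
- robot.observe(): the state, without advancing time (a new reading comes with each control period).
- robot.get_image(name): name is "side" or "top"; returns the picture (420x560x3 uint8, red, green, blue); there is no depth.
- robot.camera_info(name): a dict with "K" (3x3 intrinsics, pixels), "view" (4x4, takes a point from world to camera coordinates). Camera axes: x right, y down, z forward; pixel columns grow to the right and rows downward; lengths in m; the calibration is good to about 2 mm. A picture is of the moment at which its call begins. camera_info takes no time and is no camera call.
- robot.job_done(): hands the job in; it is judged then, once.
Trained networks look in the newest picture that a camera, given by its name, has taken for a name from the list of things; names that differ only in an ending like _2 or _b are one class to them, and where a whole thing is asked for, a point or a joint stands for the part that bears it (a point fixed in the world has none). Each returns a list of dicts, best first, with "p" (0 to 1); they miss things now and then, are a little off and sometimes report something else, mostly with a low value. They report only what shows in the picture. A call takes as long as a camera call. They do not tell look-alikes from the thing itself.
- robot.spot_in(camera, label): "pixel" ([column, row] in pixels, amid what is visible of it).
- robot.masks_of(camera, label): "mask" (420x560 bool, what is visible of it) and "pixel" ([column, row] in pixels, amid what is visible of it).
- robot.tip_of(camera, label): "pixel" ([column, row] in pixels: a listed point, or the origin of a listed thing).
The state is a dict: "t": time; "joints": joint angles; "qd": joint speeds; "effort": joint torques, N m; "position": TCP position; "orientation": TCP orientation; "ft_force": force on the tool from outside, world axes, zero at the start; "wrist_torque": the same for the moment, N m; "gripper_width": finger opening in m; "grasp_force": force on a finger pad.
Only numpy, scipy, OpenCV 4.12 (cv2) and the standard library are available. Lean on these libraries where they do the work, as an engineer would, in place of code of your own. Each camera call takes 0.05 s, during which the arm holds its last target. There are 200 camera calls.

## Task

Set the tall tumbler gently upright in the middle of the bar scale's steel pan and let go of it. Then, with the glass standing there, turn the big knob on the sloping dial, which turns the dial card with it, until the pointer reads zero (the double bar on the card lies under the pointer's tip), and leave it so. Leave the other things on the sideboard where they are.

Things in the scene. Friction and masses are not known exactly. Their poses are not given: they have to be found in the camera images.
- scale: Grey bar scale fixed to the sideboard, 300 mm long (x -140 to +160), 160 mm wide. Origin on the sideboard under its middle, z up. White dial of radius 75 mm, centre at (-70, 0, 75) mm, its plane rising 30 degrees from level towards +x; pan axis at x +85 mm. Highest point of the housing 115 mm up, at the dial's upper edge.
- knob_grip (a point): On the knob's axis at the height to grip, 38 mm out from the dial's face. Does not turn: z points out of the dial along the knob's axis (30 degrees off vertical), x up the slope of the dial. The knob is a fluted black drum 54 mm in diameter, from 13 to 48 mm out from the face, graspable at any angle.
- tare_knob (a joint): Angle of the knob and the white dial card, which turn together; positive anticlockwise facing the dial, stops at -3.8 and 3.8 rad; stays where it is left (friction about 0.06 N m). At 0 the zero mark is at the top of the slope.
- pointer_tip (a point): Tip of the dark pointer, which turns about the knob's axis, 60 mm out from it and 7 mm above the dial's face, below the knob. The pan moves it, not the knob: with the pan empty it points up the slope, and it goes clockwise as the pan sinks (0.2 rad per mm).
- zero_mark (a point): The zero: the middle of the double bar on the dial card, 60 mm from the knob's axis; it turns with the knob. The point lies 7 mm above the dial's face, where the pointer's tip is when it reads zero.
- pan_top (a point): Centre of the top of the flat round steel pan, 130 mm in diameter, 105 mm above the sideboard when empty. The pan is sprung (350 N/m) and goes down under load to a stop at 11.5 mm. z up.
- tumbler_tall: Tall clear glass tumbler, 125 mm high, 62 mm in outer diameter at the rim and 60 mm at the foot, wall 3 mm, thick bottom; weight not known exactly (170 to 330 g). Origin at the centre of its underside, z up.
- tumbler_short: Short wide clear glass tumbler, 85 mm high, 80 mm in diameter at the rim. Origin at the centre of its underside. Bystander.
- rum_bottle: Empty green glass rum bottle, 265 mm high, 74 mm in diameter. Origin at the centre of its underside. Bystander.
- jigger: Waisted stainless steel jigger, 100 mm high, 46 mm in diameter. Origin at the centre of its underside. Bystander.
- coaster: White ceramic coaster, 100 mm in diameter, 9 mm thick. Origin at the centre of its underside. Bystander.
- muddler: Bamboo muddler, a rod 190 mm long and 24 mm thick, lying along its x axis. Origin at the underside of its middle. Bystander.
- nut_bowl: Ceramic bowl, 110 mm in diameter, 50 mm high. Origin at the centre of its underside. Bystander.
Mind the look-alikes: they are no part of the job. What is shaped like the tumbler_tall but blue, brown or green is not meant.

How it is judged:
By the outcome, as a careful person would: the job done as asked, in the order asked, and still so for the second after the job is handed in, with the robot touching nothing.
It also fails if it takes over 61 s, if anything falls off the work surface, if the arm or the gripper's body presses on something with over 40 N, if the wrist force passes 120 N, or if a joint passes its speed limit or range.

## Working session

There is one attempt and no reset: what is moved stays moved. The work goes in short steps, Python scripts to look and compute and a tool call to move; the robot and the scene stay as the last step left them, time stands still between calls to the robot, and variables do not carry over. Pictures are saved under pics/ and viewed, at most 10 in all, crops included, and the job is handed in when it is done.

Besides the shell and the picture viewer there is one more tool, called after ">>>" by a JSON object that holds its "fn" and its "kwargs", one argument or row to a line. move_arm: Moves the arm, as the interface text tells. Its arguments: {"type":"object","properties":{"steps":{"type":"array","items":{"type":"array"}},"jaw":{"type":"number"},"newtons":{"type":"number"}},"required":["steps"]}

```bash
mkdir -p pics
cat > h.py <<'E'
from bench import robot
import numpy as np, cv2
from scipy.spatial.transform import Rotation as Ro
def cam(n):
    c=robot.camera_info(n); K=np.array(c['K']); V=np.array(c['view']); return K,V
def proj(n,p):
    K,V=cam(n); q=K@(V@np.r_[p,1])[:3]; return q[:2]/q[2]
def ray(n,px):
    K,V=cam(n); d=V[:3,:3].T@np.linalg.solve(K,np.r_[px,1]); return -V[:3,:3].T@V[:3,3], d/np.linalg.norm(d)
def onz(n,px,z):
    o,d=ray(n,px); return o+d*(z-o[2])/d[2]
def tri(a,b):
    o1,d1=ray('side',a); o2,d2=ray('top',b)
    s=np.linalg.lstsq(np.c_[d1,-d2],o2-o1,rcond=None)[0]
    p,q=o1+s[0]*d1,o2+s[1]*d2
    return (p+q)/2, np.linalg.norm(p-q)
def snap(n,f):
    im=robot.get_image(n); cv2.imwrite('pics/'+f,im[:,:,::-1]); return im
E
python3 - <<'E'
from h import *
np.set_printoptions(precision=3,suppress=True)
for n in ('side','top'):
    snap(n,n+'0.png'); print(n,ray(n,[280,210]),cam(n)[0][0,0])
    for l in ['tumbler_tall','knob_grip','pan_top','zero_mark','pointer_tip','scale']:
        r=robot.tip_of(n,l); print(l,[(np.round(d['pixel'],1).tolist(),round(d['p'],2)) for d in r[:5]])
print(robot.observe())
E
```

```text
side (array([0.307, 0.666, 0.761]), array([ 0.181, -0.694, -0.697])) 418.4534091341115
tumbler_tall [([324.8, 145.9], 0.92), ([275.9, 178.3], 0.89), ([308.3, 189.4], 0.67), ([308.0, 162.6], 0.56), ([289.5, 213.2], 0.36)]
knob_grip [([289.9, 213.5], 0.7), ([186.3, 307.3], 0.17)]
pan_top [([213.1, 195.4], 0.57), ([307.0, 162.2], 0.48)]
zero_mark [([253.4, 215.8], 0.7)]
pointer_tip [([255.3, 205.7], 0.58)]
scale [([249.4, 235.8], 0.64)]
top (array([0.255, 0.005, 1.38 ]), array([ 0.184, -0.016, -0.983])) 504.34330110834196
tumbler_tall [([421.3, 234.1], 0.92), ([347.7, 197.2], 0.79), ([343.8, 235.5], 0.7), ([379.7, 226.5], 0.65)]
knob_grip [([265.0, 224.5], 0.84)]
pan_top [([266.9, 157.6], 0.93)]
zero_mark [([246.4, 201.1], 0.82)]
pointer_tip [([264.8, 194.8], 0.53)]
scale [([265.8, 198.4], 0.6)]
{'t': 0.7, 'joints': array([-77.04 ,   7.092,  94.553,  -0.003,  78.353,  -4.732]), 'qd': array([ 0.004, -0.002, -0.004,  0.014,  0.018,  0.054]), 'effort': array([  0.   , -41.744, -36.013,   0.077,   0.043,  -0.   ]), 'position': array([ 0.198, -0.619,  0.215]), 'orientation': array([179.999,   0.003,  17.693]), 'ft_force': array([0.54 , 0.299, 0.175]), 'wrist_torque': array([-0.02 , -0.012,  0.063]), 'grasp_force': 0.0, 'gripper_width': 0.09517677296671118}
```

```bash
python3 -c "
import cv2,numpy as np
" ; ls pics
```

```text
side0.png
top0.png
```

View pics/side0.png

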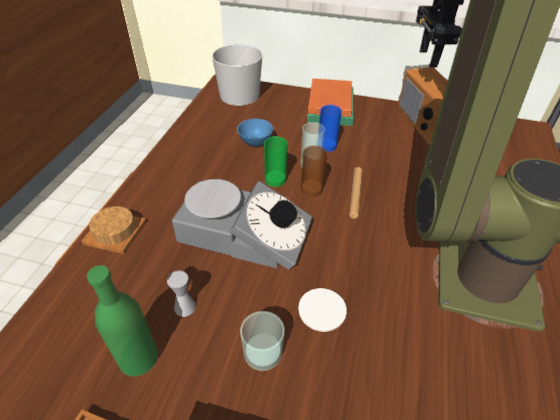

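View pics/top0.png

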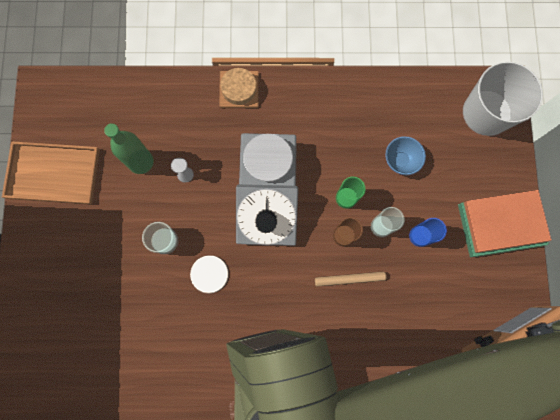

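The side view shows the clear tall tumbler at (313,143), partly behind the brown one (313,170), with blue at (330,128) and green at (276,162). The top view shows the clear one at (387,222), the pan at (268,157), the knob at (265,222), brown at (347,232) and green at (350,192).

Run:
```python
from h import *
np.set_printoptions(precision=4,suppress=True)
for nm,a,b in [('clear',[308,162.6],[379.7,226.5]),('clear_',[307,162.2],[379.7,226.5]),('green',[275.9,178.3],[347.7,197.2]),('brown',[308.3,189.4],[343.8,235.5]),('blue',[324.8,145.9],[421.3,234.1]),
 ('knob',[289.9,213.5],[265,224.5]),('pan',[213.1,195.4],[266.9,157.6]),('zero',[253.4,215.8],[246.4,201.1]),('ptr',[255.3,205.7],[264.8,194.8]),('scale',[249.4,235.8],[265.8,198.4])]:
    print(nm,*tri(a,b))
print('top z0', [onz('top',p,0)[:2] for p in ([379.7,226.5],[347.7,197.2],[343.8,235.5],[421.3,234.1])])
for n in('side','top'):
  for d in robot.masks_of(n,'tumbler_tall')[:5]:
    m=d['mask'].astype(np.uint8); print(n,d['p'],np.round(d['pixel']),cv2.boundingRect(m),m.sum())
im=cv2.imread('pics/top0.png'); a=cv2.resize(im[150:270,225:445],None,fx=3.6,fy=3.6,interpolation=cv2.INTER_CUBIC); cv2.imwrite('pics/c1.png',a)
```

```text
clear [ 0.4695 -0.2901  0.014 ] 0.011420026449694637
clear_ [ 0.4709 -0.2898  0.0149] 0.01450387409496411
green [ 0.5479 -0.2063  0.0055] 0.000147170281251051
brown [ 0.4463 -0.1928 -0.001 ] 0.010095779599848146
blue [ 0.446  -0.4085 -0.0026] 0.0030305745754142933
knob [0.4534 0.0229 0.1109] 0.003638974919767193
pan [0.633  0.0183 0.1137] 0.003628944775575874
zero [0.5163 0.0703 0.1295] 0.00782623863384576
ptr [0.5318 0.0234 0.1136] 0.0003919725722108429
scale [0.5475 0.0225 0.0068] 0.0047465751496354545
top z0 [array([ 0.4659, -0.2933]), array([ 0.5492, -0.2071]), array([ 0.4411, -0.1929]), array([ 0.4442, -0.4078])]
side 0.86 [329. 122.] (319, 105, 23, 47) 761
side 0.62 [310. 135.] (301, 124, 24, 27) 489
side 0.57 [278. 161.] (264, 137, 23, 51) 1064
top 0.77 [351. 190.] (335, 177, 30, 31) 628
top 0.64 [427. 231.] (409, 217, 37, 31) 802
top 0.58 [346. 231.] (333, 217, 29, 29) 621
```

View pics/c1.png

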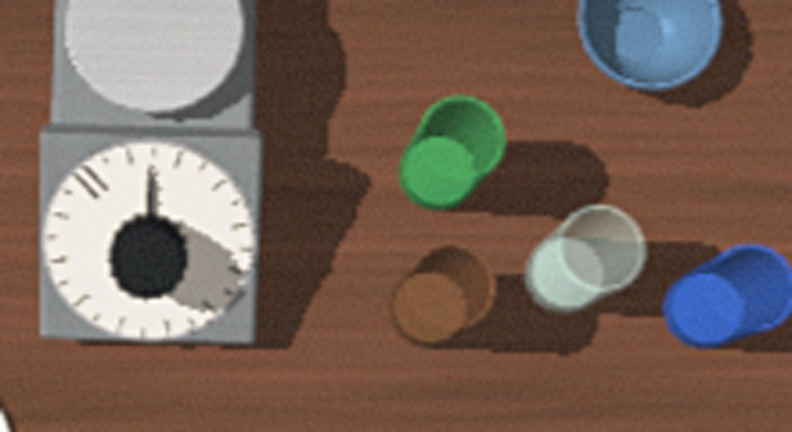

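The crop shows the clear tumbler's rim centre at crop (602,249) and foot at (565,273). The double bar is at crop (92,182), up-left of the pointer, which points up at crop (151,170).

Run:
```python
from h import *
np.set_printoptions(precision=4,suppress=True)
f=lambda u,v:[225+(u+.5)/3.6-.5,150+(v+.5)/3.6-.5]
print('foot',onz('top',f(565,274),0.0),'rim',onz('top',f(602,249),.125))
print('side pred foot/rim',proj('side',[.463,-.297,0]),proj('side',[.463,-.297,.125]),proj('side',[.463,-.297+.031,.125]),proj('side',[.463,-.297-.031,.125]))
for l in('tumbler_tall',): 
  for n in('side','top'): print([(np.round(d['pixel'],1).tolist(),round(d['p'],2)) for d in robot.tip_of(n,l)])
# dial: assume scale yaw ~0, origin O
z=np.array(tri([253.4,215.8],f(92,182))[0]);print('zero',z)
print('pan top only',onz('top',[266.9,157.6],.105),onz('side',[213.1,195.4],.105),'knob',onz('top',[265,224.5],.108),onz('side',[289.9,213.5],.108),'scale',onz('top',[265.8,198.4],0),onz('side',[249.4,235.8],0))
im=cv2.imread('pics/side0.png'); cv2.imwrite('pics/c2.png',cv2.resize(im[90:270,165:365],None,fx=3.3,fy=3.3,interpolation=cv2.INTER_CUBIC))
```

```text
foot [ 0.4679 -0.2987  0.    ] rim [ 0.4663 -0.298   0.125 ]
side pred foot/rim [312.2876 165.8734] [315.5114 129.3585] [313.0797 135.6229] [317.8544 123.3227]
[([324.8, 145.9], 0.92), ([275.9, 178.3], 0.89), ([308.3, 189.4], 0.67), ([308.0, 162.6], 0.56), ([289.5, 213.2], 0.36)]
[([421.3, 234.1], 0.92), ([347.7, 197.2], 0.79), ([343.8, 235.5], 0.7), ([379.7, 226.5], 0.65)]
zero [0.5201 0.0611 0.1197]
pan top only [0.6337 0.018  0.105 ] [0.6394 0.0094 0.105 ] knob [0.4557 0.023  0.108 ] [0.4522 0.0201 0.108 ] scale [0.5465 0.0223 0.    ] [0.5521 0.0166 0.    ]
```

View pics/c2.png

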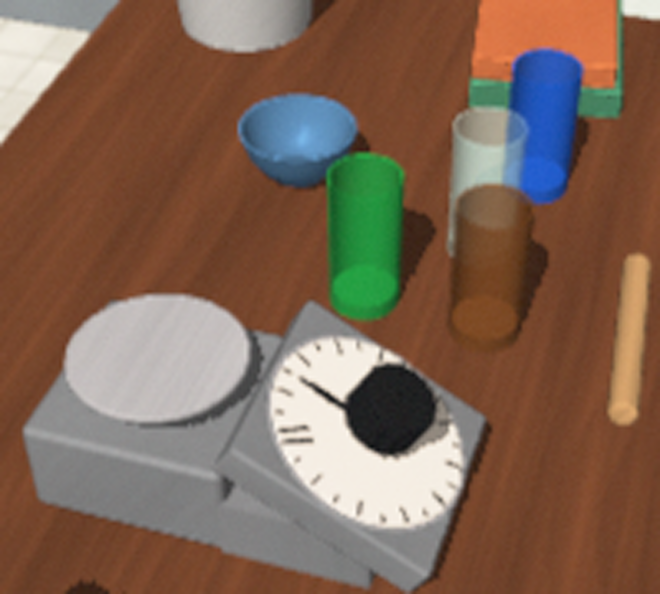

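>>> {"fn": "move_arm", "kwargs": {
  "steps": [
    [[0.7077,-0.4482,0],-0.803],
    [[0.7077,-0.4482,0],-0.803],
    [[0.7077,-0.4482,0],-0.803],
    [[0.7077,-0.4482,0],-0.803],
    [[0.7077,-0.4482,0],-0.803],
    [[0.7077,-0.4482,0],-0.803],
    [[0.7077,-0.4482,0],-0.803],
    [[0.7077,-0.4482,0],-0.803],
    [[0.7077,-0.4482,0],-0.803],
    [[0.7077,-0.4482,0],-0.803],
    [[0.7077,-0.4482,0],-0.803]
  ],
  "jaw": 1
}}

```text
t: 2.28
position: [0.4659, -0.2992, 0.2146]
orientation: [-180.0, 0.0, 89.8]
ft_force: [-0.0, -0.3, -0.2]
gripper_width: 0.0949
grasp_force: 0.0
```

Run:
```python
from h import *
np.set_printoptions(precision=4,suppress=True)
print(tri([313.6,128.8],[391.9,219.0]))
s=robot.observe();print({k:s[k] for k in('t','joints','position','orientation','ft_force')})
```

```text
(array([ 0.4672, -0.2981,  0.1249]), np.float64(0.002670450292494767))
{'t': 2.275, 'joints': array([-38.2592,  -5.1175, 106.9299,  -0.006 ,  78.1944, -38.1004]), 'position': array([ 0.4659, -0.2992,  0.2146]), 'orientation': array([-179.9911,    0.0005,   89.8424]), 'ft_force': array([-0.0054, -0.3216, -0.208 ])}
```

>>> {"fn": "move_arm", "kwargs": {
  "steps": [
    [[0,0,0.1],0],
    [[0,0,0.2],0],
    [[0,0,0.27],0],
    [[0,0,0.29],0],
    [[0,0,0.29],0]
  ]
}}

```text
t: 2.9
position: [0.4664, -0.2986, 0.0698]
orientation: [-180.0, -0.0, 89.9]
ft_force: [0.6, 0.7, 0.4]
gripper_width: 0.0953
grasp_force: 0.0
```

>>> {"fn": "move_arm", "kwargs": {
  "steps": [
    [[0,0,0],0],
    [[0,0,0],0],
    [[0,0,0],0],
    [[0,0,0],0],
    [[0,0,0],0],
    [[0,0,0],0]
  ],
  "jaw": 0.5,
  "newtons": 15
}}

```text
t: 3.65
position: [0.4669, -0.2984, 0.0701]
orientation: [180.0, 0.0, 90.0]
ft_force: [0.8, -0.3, 2.4]
gripper_width: 0.0605
grasp_force: 15.0
```

>>> {"fn": "move_arm", "kwargs": {
  "steps": [
    [[0,0,-0.04],0],
    [[0,0,-0.12],0],
    [[0,0,-0.22],0],
    [[0,0,-0.3],0],
    [[0,0,-0.32],0],
    [[0,0,-0.32],0],
    [[0,0,-0.32],0]
  ]
}}

```text
t: 4.53
position: [0.4654, -0.2974, 0.227]
orientation: [-179.8, -0.2, 90.0]
ft_force: [-0.7, -0.1, -2.6]
gripper_width: 0.0608
grasp_force: 15.0
```

Run:
```python
from h import *
s=robot.observe();print(s['position'],s['orientation'],s['ft_force'],s['gripper_width'],s['t'])
snap('side','s1.png')
```

```text
[ 0.46544626 -0.29740262  0.22697652] [-1.79799338e+02 -1.51890434e-01  8.99649148e+01] [-0.66867413 -0.09021851 -2.64913299] 0.06077657119889732 4.525
```

View pics/s1.png

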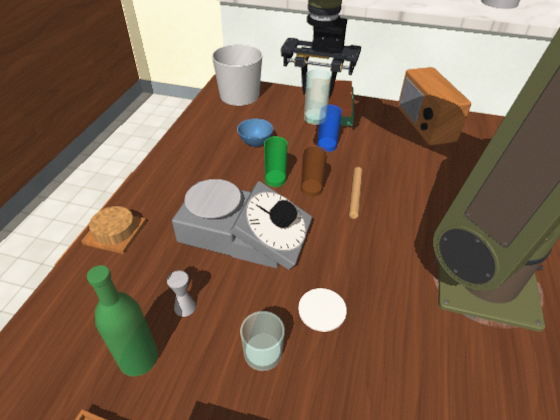

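The picture shows the clear tumbler hanging upright from the gripper at (318,95), with the neighbours undisturbed. Next I carry it over the pan.

>>> {"fn": "move_arm", "kwargs": {
  "steps": [
    [[0.03,0.016,-0.01],0],
    [[0.09,0.047,-0.02],0],
    [[0.17,0.09,-0.02],0],
    [[0.26,0.137,-0.02],0],
    [[0.35,0.184,-0.02],0],
    [[0.44,0.232,-0.02],0],
    [[0.52,0.274,-0.02],0],
    [[0.58,0.306,-0.02],0],
    [[0.62,0.327,-0.02],0],
    [[0.634,0.334,-0.02],0],
    [[0.634,0.334,-0.02],0],
    [[0.634,0.334,-0.02],0]
  ]
}}

```text
t: 6.08
position: [0.6334, 0.0177, 0.2397]
orientation: [-180.0, 0.0, 89.9]
ft_force: [0.2, 0.2, -1.8]
gripper_width: 0.061
grasp_force: 15.0
```

>>> {"fn": "move_arm", "kwargs": {
  "steps": [
    [[0,0,0],0],
    [[0,0,0],0],
    [[0,0,0],0],
    [[0,0,0],0]
  ]
}}

```text
t: 6.58
position: [0.6337, 0.0186, 0.2397]
orientation: [180.0, 0.0, 90.0]
ft_force: [0.0, -0.1, -1.1]
gripper_width: 0.0611
grasp_force: 15.0
```

Run:
```python
from h import *
np.set_printoptions(precision=4,suppress=True)
s=robot.observe();print(s['position'],s['orientation'],s['ft_force'],s['t'])
a=snap('side','s2.png');b=snap('top','t2.png')
c=np.hstack([a[90:270,130:330],b[90:270,190:390]]);cv2.imwrite('pics/c3.png',cv2.resize(c[:,:,::-1],None,fx=2,fy=2,interpolation=cv2.INTER_CUBIC))
F=[]
for i in range(6):
    robot.get_image('top');F.append(robot.observe()['ft_force'])
print(np.mean(F,0))
for n in('side','top'):
  for l in('pan_top','tumbler_tall'): print(n,l,[(np.round(d['pixel'],1).tolist(),round(d['p'],2)) for d in robot.tip_of(n,l)])
u=np.array([s['position'][0],s['position'][1],s['position'][2]-.070])
print('pred underside',proj('side',u),proj('top',u),u)
```

```text
[0.6337 0.0186 0.2397] [179.9961   0.0022  89.9534] [ 0.0408 -0.1089 -1.1191] 6.575
[ 0.3825 -0.1763 -2.0041]
side pan_top [([211.4, 197.8], 0.84), ([140.3, 361.2], 0.71)]
side tumbler_tall [([208.9, 176.9], 0.9), ([310.7, 192.5], 0.8), ([276.4, 181.1], 0.7), ([326.3, 145.5], 0.65), ([257.5, 351.5], 0.25)]
top pan_top []
top tumbler_tall [([341.4, 237.0], 0.97), ([417.5, 234.7], 0.88), ([346.6, 197.1], 0.57), ([140.3, 162.1], 0.33)]
pred underside [211.052  176.7385] [266.3925 150.193 ] [0.6337 0.0186 0.1697]
```

View pics/c3.png

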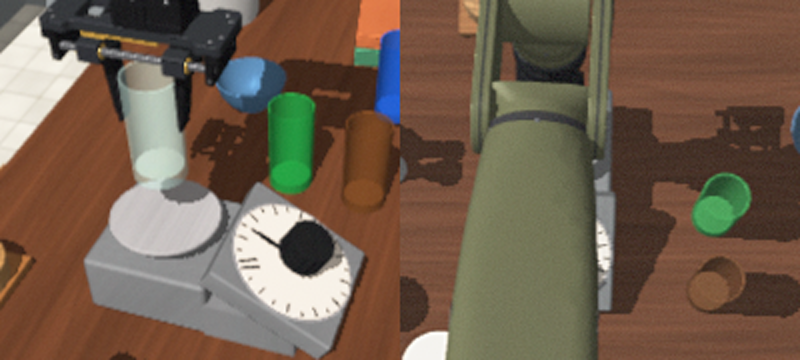

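The side view shows the glass hanging upright above the pan (pan centre about (213,199)). The top view is hidden by the arm. Next I lower it gently.

>>> {"fn": "move_arm", "kwargs": {
  "steps": [
    [[0,0,0.02],0],
    [[0,0,0.055],0],
    [[0,0,0.085],0],
    [[0,0,0.105],0],
    [[0,0,0.117],0],
    [[0,0,0.122],0],
    [[0,0,0.124],0],
    [[0,0,0.126],0],
    [[0,0,0.128],0],
    [[0,0,0.13],0]
  ]
}}

```text
t: 8.43
position: [0.6338, 0.0187, 0.1748]
orientation: [180.0, 0.0, 90.0]
ft_force: [0.8, 0.7, -1.6]
gripper_width: 0.061
grasp_force: 15.0
```

>>> {"fn": "move_arm", "kwargs": {
  "steps": [
    [[0,0,0.003],0],
    [[0,0,0.006],0],
    [[0,0,0.009],0],
    [[0,0,0.011],0],
    [[0,0,0.011],0],
    [[0,0,0.011],0]
  ]
}}

```text
t: 9.18
position: [0.6339, 0.0187, 0.1694]
orientation: [180.0, 0.0, 90.0]
ft_force: [-0.1, 0.3, 0.6]
gripper_width: 0.0608
grasp_force: 15.0
```

Run:
```python
from h import *
np.set_printoptions(precision=4,suppress=True)
F=[]
for i in range(6):
    robot.get_image('top');F.append(robot.observe()['ft_force'])
s=robot.observe();print(np.mean(F,0),s['position'],s['t'])
```

```text
[ 0.1765 -0.2505  0.4054] [0.6338 0.0187 0.1693] 9.475
```

>>> {"fn": "move_arm", "kwargs": {
  "steps": [
    [[0,0,0],0],
    [[0,0,0],0],
    [[0,0,0],0],
    [[0,0,0],0],
    [[0,0,0],0],
    [[0,0,0],0]
  ],
  "jaw": 0.9
}}

```text
t: 10.22
position: [0.6337, 0.0187, 0.1692]
orientation: [180.0, -0.0, 90.0]
ft_force: [0.3, 0.6, -0.4]
gripper_width: 0.0856
grasp_force: 0.0
```

>>> {"fn": "move_arm", "kwargs": {
  "steps": [
    [[0,0,-0.03],0],
    [[0,0,-0.08],0],
    [[0,0,-0.15],0],
    [[0,0,-0.22],0],
    [[0,0,-0.26],0],
    [[0,0,-0.26],0]
  ]
}}

```text
t: 10.98
position: [0.6346, 0.0186, 0.3018]
orientation: [179.8, 0.0, 90.0]
ft_force: [-0.5, 0.4, -0.3]
gripper_width: 0.0855
grasp_force: 0.0
```

>>> {"fn": "move_arm", "kwargs": {
  "steps": [
    [[0,-0.06,0],0.1],
    [[0.003,-0.15,0],0.2],
    [[0.007,-0.25,0],0.3],
    [[0.007,-0.32,0],0.4],
    [[0.007,-0.356,0],0.5],
    [[0.007,-0.356,0],0.6],
    [[0.007,-0.356,0],0.667],
    [[0.007,-0.356,0],0.667],
    [[0.007,-0.356,0],0.667]
  ],
  "jaw": 0.85
}}

```text
t: 12.1
position: [0.4554, 0.0223, 0.2981]
orientation: [-179.9, 0.1, 30.0]
ft_force: [0.3, -0.1, 0.3]
gripper_width: 0.0809
grasp_force: 0.0
```

```bash
cat >> h.py <<'E'
# dial geometry: scale origin S, yaw psi (rad)
def dial(S=(.548,.0215),psi=0.0):
    R=Ro.from_euler('z',psi).as_matrix()
    c=np.r_[S,0]+R@np.array([-.07,0,.075])
    xs=R@np.array([np.cos(np.pi/6),0,np.sin(np.pi/6)]); n=R@np.array([-.5,0,np.cos(np.pi/6)])
    return c,xs,np.cross(n,xs),n
def pt(a,r=.06,h=0.007,**k):
    c,x,y,n=dial(**k); return c+h*n+r*(np.cos(a)*x+np.sin(a)*y)
def ang(n,px,h=0.0,**k):   # angle, radius of pixel on the plane h above dial
    c,x,y,nn=dial(**k); o,d=ray(n,px); p=o+d*((c+h*nn-o)@nn)/(d@nn)-c
    return np.arctan2(p@y,p@x), np.hypot(p@y,p@x)
E
python3 - <<'E'
from h import *
from scipy.optimize import least_squares
np.set_printoptions(precision=4,suppress=True)
a=snap('side','s3.png')
for l in('pan_top','tumbler_tall','zero_mark','pointer_tip','knob_grip'): print(l,[(np.round(d['pixel'],1).tolist(),round(d['p'],2)) for d in robot.tip_of('side',l)])
cv2.imwrite('pics/c4.png',cv2.resize(a[110:260,165:365,::-1],None,fx=4,fy=4,interpolation=cv2.INTER_CUBIC))
# start-picture fits (side/top): card white mask ellipse centroid
for n,c in(('side',(277,220)),('top',(266,217))):
    im=cv2.imread(f'pics/{n}0.png'); m=(im.min(2)>185).astype(np.uint8)
    k,lab,st,ce=cv2.connectedComponentsWithStats(m); 
    print(n,[(ce[i],st[i]) for i in range(1,k) if np.hypot(*(ce[i]-c))<20 and st[i,4]>100])
for n,z,p in(('side',(253.4,215.8),(255.3,205.7)),('top',(250.2,200.3),(266.6,196.5))):
    print(n,'zero',ang(n,z,0),ang(n,z,.007),'ptr',ang(n,p,.007),proj(n,dial()[0]),proj(n,dial()[0]+.038*dial()[3]))
print(robot.observe()['position'],robot.observe()['t'])
E
```

```text
pan_top [([211.4, 197.8], 0.61)]
tumbler_tall [([212.8, 199.7], 0.9), ([278.1, 180.3], 0.74), ([325.6, 146.4], 0.72), ([310.3, 187.5], 0.59)]
zero_mark [([255.4, 218.6], 0.73), ([136.8, 356.6], 0.3)]
pointer_tip []
knob_grip [([287.8, 214.8], 0.65), ([325.6, 311.1], 0.49)]
side [(array([272.5068, 224.0996]), array([ 247,  192,   58,   58, 1616], dtype=int32))]
top [(array([262.8833, 214.2555]), array([ 237,  190,   58,   54, 1577], dtype=int32))]
side zero (np.float64(0.40016363694384893), np.float64(0.06377262677860643)) (np.float64(0.47896322441453787), np.float64(0.06775795540615616)) ptr (np.float64(0.034040953186212974), np.float64(0.06579799709407316)) [278.338  221.9407] [286.761  213.3344]
top zero (np.float64(0.68261544057941), np.float64(0.06335227543106949)) (np.float64(0.6563270396384072), np.float64(0.06496846394086524)) ptr (np.float64(-0.043286218265639616), np.float64(0.06167359751602028)) [265.7662 218.0402] [265.6057 223.2095]
[0.4558 0.0223 0.2991] 12.4
```

View pics/c4.png

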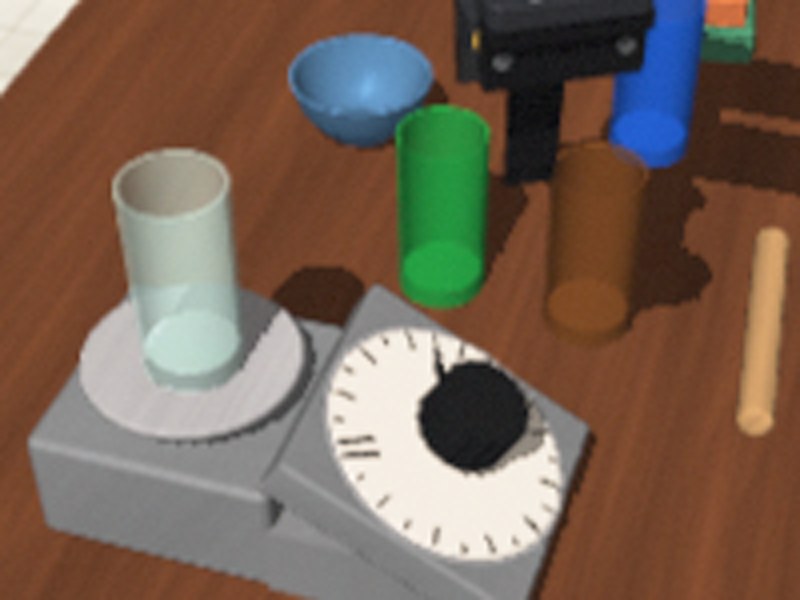

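The glass stands in the pan's middle. The pointer tip is at about px (274,197.5) and the double bar at about (254.4,221.7), so the knob has to go clockwise. Next I descend on the knob.

>>> {"fn": "move_arm", "kwargs": {
  "steps": [
    [[0,0,0.1],0],
    [[0,0,0.2],0],
    [[0,0,0.3],0],
    [[0,0,0.38],0],
    [[0,0,0.416],0],
    [[0,0,0.416],0]
  ]
}}

```text
t: 13.15
position: [0.4552, 0.0223, 0.0905]
orientation: [-179.9, 0.1, 29.9]
ft_force: [-0.7, -0.0, 0.6]
gripper_width: 0.0808
grasp_force: 0.0
```

>>> {"fn": "move_arm", "kwargs": {
  "steps": [
    [[0,0,0],0],
    [[0,0,0],0],
    [[0,0,0],0],
    [[0,0,0],0],
    [[0,0,0],0]
  ],
  "jaw": 0.4,
  "newtons": 10
}}

```text
t: 13.78
position: [0.4601, 0.0177, 0.0933]
orientation: [179.1, -0.3, 30.0]
ft_force: [10.9, -17.4, -8.6]
gripper_width: 0.0595
grasp_force: 8.6
```

Run:
```python
from h import *
for n,u in(('zero',(358,447)),('ptr',(437,350)),('hub',(470,415))):
    px=[165+(u[0]+.5)/4-.5,110+(u[1]+.5)/4-.5]; print(n,px,ang('side',px,0),ang('side',px,.007))
s=robot.observe();print(s['position'],s['orientation'],s['ft_force'],s['wrist_torque'],s['gripper_width'])
```

```text
zero [254.125, 221.375] (np.float64(0.6274226954569716), np.float64(0.06431827722944013)) (np.float64(0.6880349882415739), np.float64(0.06930277021064192))
ptr [273.875, 197.125] (np.float64(-1.0791465047534703), np.float64(0.06886929540348025)) (np.float64(-1.0018199249850188), np.float64(0.06344270921708678))
hub [282.125, 213.375] (np.float64(-1.6039362346175565), np.float64(0.02981727552579807)) (np.float64(-1.525918627338894), np.float64(0.02287784791493994))
[0.46006054 0.01773697 0.09329398] [179.14608176  -0.27595155  29.97919968] [ 10.89125792 -17.42618646  -8.55845565] [-2.99037169 -1.92995956 -0.10799807] 0.059503433434937525
```

>>> {"fn": "move_arm", "kwargs": {
  "steps": [
    [[0,0.006,0],0],
    [[0.002,0.011,0],0.067],
    [[0.003,0.01,0],0.133],
    [[0.004,0.009,0],0.2],
    [[0.004,0.009,0],0.267],
    [[0.004,0.009,0],0.333],
    [[0.004,0.009,0],0.4],
    [[0.004,0.009,0],0.467],
    [[0.004,0.009,0],0.533],
    [[0.004,0.009,0],0.6],
    [[0.004,0.009,0],0.667],
    [[0.004,0.009,0],0.667]
  ],
  "newtons": 15
}}

```text
t: 15.28
position: [0.4605, 0.0231, 0.094]
orientation: [-179.5, 0.2, -30.2]
ft_force: [-5.7, 13.3, 8.1]
gripper_width: 0.0574
grasp_force: 15.9
```

Run:
```python
from h import *
np.set_printoptions(precision=4,suppress=True)
s=robot.observe();print(s['position'],s['orientation'],s['ft_force'],s['wrist_torque'],s['gripper_width'])
for n in('side','top'):
    snap(n,n+'4.png')
    for l in('zero_mark','pointer_tip'): print(n,l,[(np.round(d['pixel'],1).tolist(),round(d['p'],2),ang(n,d['pixel'],.007)) for d in robot.tip_of(n,l)[:2]])
a=cv2.imread('pics/side4.png')
cv2.imwrite('pics/c5.png',cv2.resize(a[110:260,165:365],None,fx=4,fy=4,interpolation=cv2.INTER_CUBIC))
```

```text
[0.4605 0.0231 0.094 ] [-179.5151    0.1723  -30.1632] [-5.7236 13.2939  8.0798] [2.8315 0.7426 0.1863] 0.057439778774946826
side zero_mark [([254.3, 203.6], 0.76, (np.float64(-0.02301617104633698), np.float64(0.0698617098272571))), ([139.2, 357.7], 0.42, (np.float64(1.2615089431721345), np.float64(0.4302229490450736)))]
side pointer_tip []
top zero_mark []
top pointer_tip [([347.8, 279.5], 0.59, (np.float64(-2.2427723740086027), np.float64(0.2846508894310146))), ([183.6, 171.3], 0.57, (np.float64(1.0114867250230022), np.float64(0.2432396242119936)))]
```

View pics/c5.png

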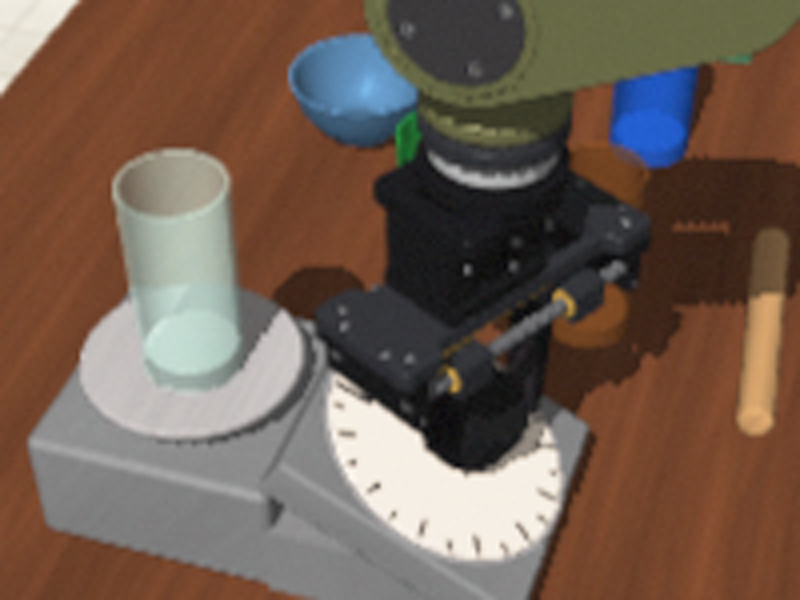

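The view shows the gripper on the knob, the double bar turned out of its old place, and the glass still standing. I release, rise while turning back, and measure.

>>> {"fn": "move_arm", "kwargs": {
  "steps": [
    [[0,0,0],0],
    [[0,0,0],0],
    [[0,0,0],0],
    [[0,0,0],0]
  ],
  "jaw": 0.85
}}

```text
t: 16.08
position: [0.4597, 0.0192, 0.0912]
orientation: [180.0, -0.0, -30.1]
ft_force: [-0.8, 0.9, 0.1]
gripper_width: 0.0804
grasp_force: 0.0
```

>>> {"fn": "move_arm", "kwargs": {
  "steps": [
    [[0,0,-0.1],0],
    [[0,0,-0.2],-0.1],
    [[0,0,-0.3],-0.2],
    [[0,0,-0.38],-0.3],
    [[0,0,-0.416],-0.4],
    [[0,0,-0.416],-0.5],
    [[0,0,-0.416],-0.6],
    [[0,0,-0.416],-0.667],
    [[0,0,-0.416],-0.667]
  ]
}}

```text
t: 17.2
position: [0.4596, 0.0192, 0.299]
orientation: [-180.0, 0.0, 29.8]
ft_force: [0.8, -0.1, 0.3]
gripper_width: 0.081
grasp_force: 0.0
```

```bash
cat >> h.py <<'E'
def unwrap(im,n='side',h=0.0,r=(.05,.075),N=720,dial_k={}):
    A=np.linspace(-np.pi,np.pi,N,endpoint=False); Rr=np.arange(r[0],r[1],.001)
    P=np.array([[proj(n,pt(a,q,h,**dial_k)) for a in A] for q in Rr]).astype(np.float32)
    return A,Rr,cv2.remap(cv2.cvtColor(im,cv2.COLOR_RGB2GRAY),P[...,0],P[...,1],cv2.INTER_CUBIC)
E
python3 - <<'E'
from h import *
np.set_printoptions(precision=4,suppress=True)
s=robot.observe();print(s['position'],s['orientation'],s['t'])
im=snap('side','side5.png')
for l in('zero_mark','pointer_tip'): print(l,[(np.round(d['pixel'],1).tolist(),round(d['p'],2),ang('side',d['pixel'],.007)) for d in robot.tip_of('side',l)[:2]])
# fit dial centre: white disc boundary on side0/top0 and side5
from scipy.optimize import least_squares
def edge(n,f):
    g=cv2.imread(f); m=(g.min(2)>150).astype(np.uint8); c=proj(n,dial()[0]); B=[]
    for a in np.arange(-np.pi,np.pi,.1):
        for q in np.arange(.085,.06,-.0005):
            u=proj(n,pt(a,q,0)); 
            if m[int(round(u[1])),int(round(u[0]))]: B.append(u);break
    return B
E0={n:edge(n,f'pics/{n}0.png') for n in('side','top')}
for ns in(('side',),('top',),('side','top')):
    f=lambda v:np.concatenate([[ang(n,u,0,S=v[:2],psi=v[2])[1]-.0745 for u in E0[n]] for n in ns])
    r=least_squares(f,[.548,.0215,0],loss='soft_l1',f_scale=.001); print(ns,r.x,np.sqrt(np.mean(r.fun**2)))
A,R,U=unwrap(im)
rows=[np.vstack([cv2.resize(U,(720,90)),cv2.resize(unwrap(im,h=.007)[2],(720,90))])]
i0=cv2.imread('pics/side0.png')[:,:,::-1].copy(); i3=cv2.imread('pics/s3.png')[:,:,::-1].copy()
rows+= [cv2.resize(unwrap(i0)[2],(720,90)),cv2.resize(unwrap(i3)[2],(720,90))]
U3=np.hstack([cv2.resize(im[160:260,225:325],(0,0),fx=2,fy=2),cv2.resize(i3[160:260,225:325],(0,0),fx=2,fy=2)])[:,:,::-1]
c=np.vstack(rows); c=cv2.cvtColor(c,cv2.COLOR_GRAY2BGR); U3=np.pad(U3,((0,0),(0,320),(0,0))); cv2.imwrite('pics/c6.png',np.vstack([c,U3]))
E
```

```text
[0.4596 0.0192 0.299 ] [-179.9957    0.0189   29.8407] 17.2
zero_mark [([255.8, 205.7], 0.78, (np.float64(0.021794626503548596), np.float64(0.06474156132534273))), ([255.7, 146.2], 0.16, (np.float64(-0.9297714069982967), np.float64(0.2144519930713431)))]
pointer_tip []Traceback (most recent call last):
  File "<stdin>", line 18, in <module>
    return func(*args, **kwargs)
    result = trf(vector_fun.fun, vector_fun.jac, x0, f0, J0, lb, ub, ftol, xtol,
                 gtol, max_nfev, x_scale, loss_function, tr_solver,
                 tr_options.copy(), verbose, callback=callback_wrapped)
    return trf_no_bounds(
        fun, jac, x0, f0, J0, ftol, xtol, gtol, max_nfev, x_scale,
        loss_function, tr_solver, tr_options, verbose, callback=callback)
    f_new = fun(x_new)
    self._update_fun()
    ~~~~~~~~~~~~~~~~^^
    self.f = self.fun_wrapped(xp_copy(self.x))
             ~~~~~~~~~~~~~~~~^^^^^^^^^^^^^^^^^
    return np.atleast_1d(self.fun(x))
                         ~~~~~~~~^^^
    return self.f(x, *self.args, **self.kwargs)
           ~~~~~~^^^^^^^^^^^^^^^^^^^^^^^^^^^^^^
  File "<stdin>", line 17, in <lambda>
  File "h.py", line 28, in ang
    c,x,y,nn=dial(**k); o,d=ray(n,px); p=o+d*((c+h*nn-o)@nn)/(d@nn)-c
                            ~~~^^^^^^
  File "h.py", line 9, in ray
    K,V=cam(n); d=V[:3,:3].T@np.linalg.solve(K,np.r_[px,1]); return -V[:3,:3].T@V[:3,3], d/np.linalg.norm(d)
        ~~~^^^
  File "h.py", line 5, in cam
    c=robot.camera_info(n); K=np.array(c['K']); V=np.array(c['view']); return K,V
ValueError: time passes only in moves, steps and waits
```

```bash
python3 - <<'E'
from bench import robot
import numpy as np
np.savez('cam.npz',**{n+k:np.array(robot.camera_info(n)[k]) for n in('side','top') for k in('K','view')})
E
sed -i 's/^def cam(n):/_C=dict(np.load("cam.npz"))\ndef cam(n): return _C[n+"K"],_C[n+"view"]\ndef cam_old(n):/' h.py
cat > an.py <<'E'
from h import *
from scipy.optimize import least_squares
np.set_printoptions(precision=4,suppress=True)
def edge(n,f):
    g=cv2.imread(f); m=(g.min(2)>150).astype(np.uint8); B=[]
    for a in np.arange(-np.pi,np.pi,.1):
        for q in np.arange(.085,.06,-.0005):
            u=proj(n,pt(a,q,0))
            if m[int(round(u[1])),int(round(u[0]))]: B.append(u);break
    return B
E0={n:edge(n,f'pics/{n}0.png') for n in('side','top')}
for ns in(('side',),('top',),('side','top')):
    f=lambda v:np.concatenate([[ang(n,u,0,S=v[:2])[1]-.0745 for u in E0[n]] for n in ns])
    r=least_squares(f,[.548,.0215],loss='soft_l1',f_scale=.001); print(ns,r.x,np.sqrt(np.mean(r.fun**2)))
    if ns==('side',): S=r.x
np.save('S.npy',S)
rows=[]
for f in('side0','s3','side5'):
    im=cv2.imread(f'pics/{f}.png')[:,:,::-1].copy()
    A,R,U=unwrap(im,r=(.045,.078),dial_k=dict(S=S)); rows.append(cv2.resize(U,(720,110)))
    if f!='side0': rows.append(cv2.resize(unwrap(im,h=.007,r=(.045,.078),dial_k=dict(S=S))[2],(720,110)))
c=np.vstack(rows)
cv2.imwrite('pics/c6.png',c)
E
python3 an.py
```

```text
('side',) [0.554  0.0212] 0.00511004795981814
('top',) [0.551  0.0236] 0.003663796068586298
('side', 'top') [0.5531 0.022 ] 0.004582227844249319
```

View pics/c6.png

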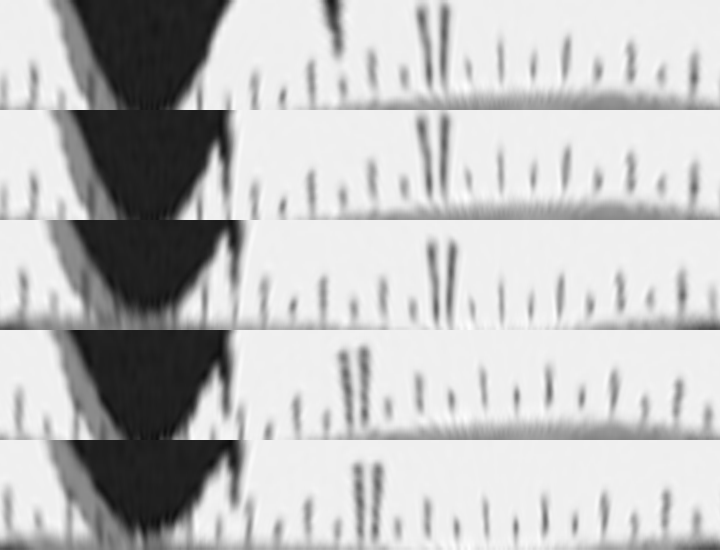

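The unwrapped strips show the double bar moved from +37° to -3°. The pointer is at about -63°, so about 60° clockwise remains. The knob seems to be about 4 mm further in +x, so I recentre and stroke again.

>>> {"fn": "move_arm", "kwargs": {
  "steps": [
    [[0.009,0.002,0.1],0],
    [[0.009,0.002,0.2],0],
    [[0.009,0.002,0.3],0],
    [[0.009,0.002,0.38],0],
    [[0.009,0.002,0.416],0],
    [[0.009,0.002,0.416],0]
  ]
}}

```text
t: 18.1
position: [0.4635, 0.0208, 0.0904]
orientation: [-179.9, 0.1, 29.9]
ft_force: [0.9, 0.5, 0.1]
gripper_width: 0.0806
grasp_force: 0.0
```

>>> {"fn": "move_arm", "kwargs": {
  "steps": [
    [[0,0,0],0],
    [[0,0,0],0],
    [[0,0,0],0],
    [[0,0,0],0],
    [[0,0,0],0]
  ],
  "jaw": 0.4,
  "newtons": 15
}}

```text
t: 18.73
position: [0.4658, 0.0201, 0.0928]
orientation: [179.8, -0.2, 29.9]
ft_force: [2.7, -3.9, 5.3]
gripper_width: 0.0594
grasp_force: 15.0
```

>>> {"fn": "move_arm", "kwargs": {
  "steps": [
    [[0,0,0],0.067],
    [[0,0,0],0.133],
    [[0,0,0],0.2],
    [[0,0,0],0.267],
    [[0,0,0],0.333],
    [[0,0,0],0.4],
    [[0,0,0],0.467],
    [[0,0,0],0.533],
    [[0,0,0],0.6],
    [[0,0,0],0.667],
    [[0,0,0],0.667]
  ]
}}

```text
t: 20.1
position: [0.4646, 0.0215, 0.0915]
orientation: [-179.9, -0.0, -30.0]
ft_force: [1.6, 0.0, 2.5]
gripper_width: 0.0589
grasp_force: 15.0
```

>>> {"fn": "move_arm", "kwargs": {
  "steps": [
    [[0,0,0],0],
    [[0,0,0],0],
    [[0,0,0],0],
    [[0,0,0],0]
  ],
  "jaw": 0.85
}}

```text
t: 20.6
position: [0.4637, 0.0208, 0.0908]
orientation: [180.0, 0.1, -30.1]
ft_force: [-0.2, 0.0, 0.8]
gripper_width: 0.0804
grasp_force: 0.0
```

>>> {"fn": "move_arm", "kwargs": {
  "steps": [
    [[0,0,-0.1],0],
    [[0,0,-0.2],-0.1],
    [[0,0,-0.3],-0.2],
    [[0,0,-0.38],-0.3],
    [[0,0,-0.416],-0.4],
    [[0,0,-0.416],-0.5],
    [[0,0,-0.416],-0.6],
    [[0,0,-0.416],-0.667],
    [[0,0,-0.416],-0.667]
  ]
}}

```text
t: 21.72
position: [0.464, 0.0208, 0.299]
orientation: [-180.0, 0.0, 29.9]
ft_force: [-0.3, 0.5, -0.0]
gripper_width: 0.0808
grasp_force: 0.0
```

```bash
cat > look.py <<'E'
from h import *
import sys
np.set_printoptions(precision=3,suppress=True,linewidth=150)
# per picture: dark fraction along angle, card ticks at h=0 r .056-.064 (double bar only), pointer at h=.007 r .053-.059
S=tuple(np.load('S.npy'))
f=sys.argv[1]
if len(sys.argv)>2: snap('side',f)
im=cv2.imread('pics/'+f)[:,:,::-1].copy()
for nm,h,r in(('card',0,(.056,.063)),('ptr',.007,(.053,.0595))):
    A,R,U=unwrap(im,h=h,r=r,dial_k=dict(S=S)); d=230-U.mean(0).astype(float)
    a=np.degrees(A); runs=[]; k=d>35; i=0
    while i<len(k):
        if k[i]:
            j=i
            while j<len(k) and k[j]: j+=1
            runs.append((round(np.average(a[i:j],weights=d[i:j]),1),j-i,round(d[i:j].max()))); i=j
        i+=1
    print(f,nm,runs)
E
python3 look.py side0.png; python3 look.py s3.png; python3 look.py side5.png; python3 look.py side6.png new; python3 -c "
from h import *
print(robot.observe()['t'],[(d['pixel'],d['p'],ang('side',d['pixel'],.007)) for d in robot.tip_of('side','zero_mark')[:2]],[(d['pixel'],d['p'],ang('side',d['pixel'],.007)) for d in robot.tip_of('side','pointer_tip')[:2]])"
```

```text
side0.png card [(np.float64(-108.4), 148, 201), (np.float64(-11.4), 11, 92), (np.float64(33.5), 9, 87), (np.float64(41.7), 10, 115), (np.float64(70.0), 3, 46), (np.float64(103.1), 7, 68), (np.float64(135.3), 6, 51)]
side0.png ptr [(np.float64(-109.0), 159, 202), (np.float64(-4.6), 13, 127), (np.float64(35.8), 10, 105), (np.float64(45.8), 10, 118)]
s3.png card [(np.float64(-108.4), 148, 201), (np.float64(-67.6), 16, 168), (np.float64(33.5), 9, 87), (np.float64(41.7), 10, 113), (np.float64(70.0), 3, 45), (np.float64(103.1), 7, 68), (np.float64(135.5), 5, 49)]
s3.png ptr [(np.float64(-109.0), 159, 201), (np.float64(-62.8), 14, 146), (np.float64(35.8), 10, 105), (np.float64(45.8), 10, 117)]
side5.png card [(np.float64(-105.4), 168, 200), (np.float64(-7.1), 11, 108), (np.float64(2.2), 10, 99), (np.float64(29.2), 4, 46), (np.float64(61.5), 5, 54), (np.float64(94.3), 6, 77), (np.float64(127.0), 7, 60)]
side5.png ptr [(np.float64(-109.3), 160, 201), (np.float64(-62.8), 15, 147), (np.float64(-0.9), 11, 100), (np.float64(8.5), 11, 110)]
side6.png card [(np.float64(-105.5), 168, 202), (np.float64(-45.0), 11, 94), (np.float64(-36.0), 11, 100), (np.float64(52.5), 5, 53), (np.float64(85.3), 6, 73), (np.float64(118.2), 6, 71)]
side6.png ptr [(np.float64(-108.8), 155, 202), (np.float64(-62.9), 15, 145), (np.float64(-38.7), 12, 99), (np.float64(-29.4), 11, 95)]
21.775 [([263.7, 195.6], 0.63, (np.float64(-0.5978660148088857), np.float64(0.06996498352139673)))] []
```

>>> {"fn": "move_arm", "kwargs": {
  "steps": [
    [[0,0,0.1],0.07],
    [[0,0,0.2],0.133],
    [[0,0,0.3],0.133],
    [[0,0,0.38],0.133],
    [[0,0,0.416],0.133],
    [[0,0,0.416],0.133]
  ]
}}

```text
t: 22.62
position: [0.4635, 0.0208, 0.0904]
orientation: [-180.0, 0.1, 17.9]
ft_force: [-0.1, 0.7, -0.4]
gripper_width: 0.0809
grasp_force: 0.0
```

>>> {"fn": "move_arm", "kwargs": {
  "steps": [
    [[0,0,0],0],
    [[0,0,0],0],
    [[0,0,0],0],
    [[0,0,0],0],
    [[0,0,0],0]
  ],
  "jaw": 0.4,
  "newtons": 15
}}

```text
t: 23.25
position: [0.4653, 0.0202, 0.0925]
orientation: [179.9, -0.1, 18.0]
ft_force: [0.5, -3.1, 5.7]
gripper_width: 0.0568
grasp_force: 15.0
```

>>> {"fn": "move_arm", "kwargs": {
  "steps": [
    [[0,0,0],0.06],
    [[0,0,0],0.12],
    [[0,0,0],0.18],
    [[0,0,0],0.24],
    [[0,0,0],0.3],
    [[0,0,0],0.36],
    [[0,0,0],0.36]
  ]
}}

```text
t: 24.12
position: [0.465, 0.0207, 0.0916]
orientation: [-180.0, -0.1, -14.4]
ft_force: [3.1, -3.1, 1.3]
gripper_width: 0.056
grasp_force: 15.2
```

>>> {"fn": "move_arm", "kwargs": {
  "steps": [
    [[0,0,0],0],
    [[0,0,0],0],
    [[0,0,0],0],
    [[0,0,0],0]
  ],
  "jaw": 0.85
}}

```text
t: 24.62
position: [0.4637, 0.0209, 0.0908]
orientation: [-180.0, 0.0, -14.4]
ft_force: [-0.4, -0.6, -0.2]
gripper_width: 0.0804
grasp_force: 0.0
```

>>> {"fn": "move_arm", "kwargs": {
  "steps": [
    [[0,0,-0.1],0],
    [[0,0,-0.2],-0.05],
    [[0,0,-0.3],-0.1],
    [[0,0,-0.38],-0.16],
    [[0,0,-0.416],-0.16],
    [[0,0,-0.416],-0.16]
  ]
}}

```text
t: 25.38
position: [0.4645, 0.0208, 0.2997]
orientation: [180.0, -0.1, -0.1]
ft_force: [-0.6, 0.5, -0.4]
gripper_width: 0.0807
grasp_force: 0.0
```

```bash
python3 look.py side7.png new; python3 -c "
from h import *
s=robot.observe();print(s['t'],s['orientation'],[(d['pixel'],d['p'],ang('side',d['pixel'],.007)) for d in robot.tip_of('side','zero_mark')[:2]],[(d['pixel'],d['p'],ang('side',d['pixel'],.007)) for d in robot.tip_of('side','pointer_tip')[:2]])"
```

```text
side7.png card [(np.float64(-108.6), 148, 200), (np.float64(-66.6), 22, 190), (np.float64(-54.7), 10, 94), (np.float64(31.0), 7, 59), (np.float64(63.8), 6, 80), (np.float64(96.4), 7, 81), (np.float64(129.2), 6, 58)]
side7.png ptr [(np.float64(-108.8), 155, 203), (np.float64(-61.1), 21, 190), (np.float64(-49.0), 11, 107)]
25.425 [-1.79993014e+02  8.37211524e-02 -9.61566682e-02] [([271.7, 194.8], 0.57, (np.float64(-0.9370873032737338), np.float64(0.06958351767620911))), ([213.1, 198.9], 0.42, (np.float64(0.3219927884056203), np.float64(0.16275206941738402)))] [([321.2, 311.9], 0.36, (np.float64(2.3442154360155256), np.float64(0.2228375467881207)))]
```

```bash
cat > fit.py <<'E'
from h import *
from scipy.optimize import least_squares
S0=tuple(np.load('S.npy')); w=2*np.pi/11
D=[ {0:37.6,1:70.0,2:103.1,3:135.4},{0:-2.45,1:29.2,2:61.5,3:94.3,4:127.0},{0:-40.5,3:52.5,4:85.3,5:118.2},{3:31.0,4:63.8,5:96.4,6:129.2}]
px=[{k:proj('side',pt(np.radians(a),.0595,0,S=S0)) for k,a in d.items()} for d in D]
pp=[proj('side',pt(np.radians(a),.0563,.007,S=S0)) for a in(-4.6,-62.8)]
b1=proj('side',pt(np.radians(-54.7),.0595,0,S=S0)); b2=[proj('side',pt(np.radians(a),.0595,0,S=S0)) for a in(-45.0,-36.0)]
wrap=lambda a:(a+np.pi)%(2*np.pi)-np.pi
def f(v): return np.concatenate([[wrap(ang('side',u,0,S=v[:2],psi=v[6])[0]-v[2+i]-k*w) for k,u in d.items()] for i,d in enumerate(px)]+[[.3*(v[6]+.026)]])
r=least_squares(f,[*S0,.65,-.04,-.75,-1.15,0]); v=r.x
print(v[:2],np.degrees(v[2:]),np.degrees(r.fun))
k=dict(S=v[:2],psi=v[6]); print('ptr',[(np.degrees(ang('side',u,.007,**k)[0]),ang('side',u,.007,**k)[1]) for u in pp],'visible bar',np.degrees(ang('side',b1,0,**k)[0]),'bars6',[np.degrees(ang('side',u,0,**k)[0]) for u in b2])
E
python3 fit.py
```

```text
[0.55643965 0.02138484] [ 38.42963105  -2.99982729 -44.13653032 -66.19558424   0.98806919] [-0.11585829  0.24924123  0.47917446 -0.6125574  -0.60376727 -0.13505095
  0.35708813  0.48744232 -0.10571222  0.74518845 -0.40091166 -0.04140435
 -0.30287245 -0.52063001  0.42984374  0.30716391 -0.21637763  0.74332784]
ptr [(np.float64(-5.838068262621988), np.float64(0.05390536926975518)), (np.float64(-66.31632341598099), np.float64(0.05577359152349723))] visible bar -57.97156958978658 bars6 [np.float64(-48.03235143915275), np.float64(-38.73258950029374)]
```

>>> {"fn": "move_arm", "kwargs": {
  "steps": [
    [[-0.05,0.1,0],0],
    [[-0.1,0.2,0],0],
    [[-0.15,0.3,0],0],
    [[-0.2,0.4,0],0],
    [[-0.2,0.5,0],0],
    [[-0.2,0.6,0],0],
    [[-0.2,0.7,0],0],
    [[-0.2,0.74,0],0],
    [[-0.2,0.74,0],0]
  ]
}}

```text
t: 26.65
position: [0.3634, -0.3491, 0.2974]
orientation: [-179.8, 0.1, -0.1]
ft_force: [-0.0, 1.4, -0.4]
gripper_width: 0.0808
grasp_force: 0.0
```

Run:
```python
from h import *
print(robot.observe()['position'],robot.observe()['t'])
b=snap('top','top8.png'); a=snap('side','side8.png')
for n in('top','side'):
  for l in('zero_mark','pointer_tip','knob_grip','pan_top','tumbler_tall'): print(n,l,[(np.round(d['pixel'],1).tolist(),round(d['p'],2)) for d in robot.tip_of(n,l)[:2]])
c=lambda im,x,y,w,h:cv2.resize(im[y:y+h,x:x+w,::-1],(400,600),interpolation=cv2.INTER_CUBIC)
cv2.imwrite('pics/c7.png',np.hstack([c(b,226,135,80,120),c(a,235,150,80,120)]))
```

```text
[ 0.36342888 -0.34910823  0.29736132] 26.65
top zero_mark [([285.5, 206.9], 0.73)]
top pointer_tip [([284.2, 203.9], 0.44)]
top knob_grip [([266.4, 222.5], 0.82)]
top pan_top [([266.9, 160.7], 0.75)]
top tumbler_tall [([266.4, 158.8], 0.58), ([343.8, 237.9], 0.56)]
side zero_mark [([269.3, 195.4], 0.89), ([256.1, 146.9], 0.18)]
side pointer_tip [([284.5, 214.6], 0.52)]
side knob_grip [([284.3, 213.6], 0.77)]
side pan_top [([211.9, 195.8], 0.55)]
side tumbler_tall [([213.4, 200.1], 0.97), ([311.1, 190.2], 0.77)]
```

View pics/c7.png

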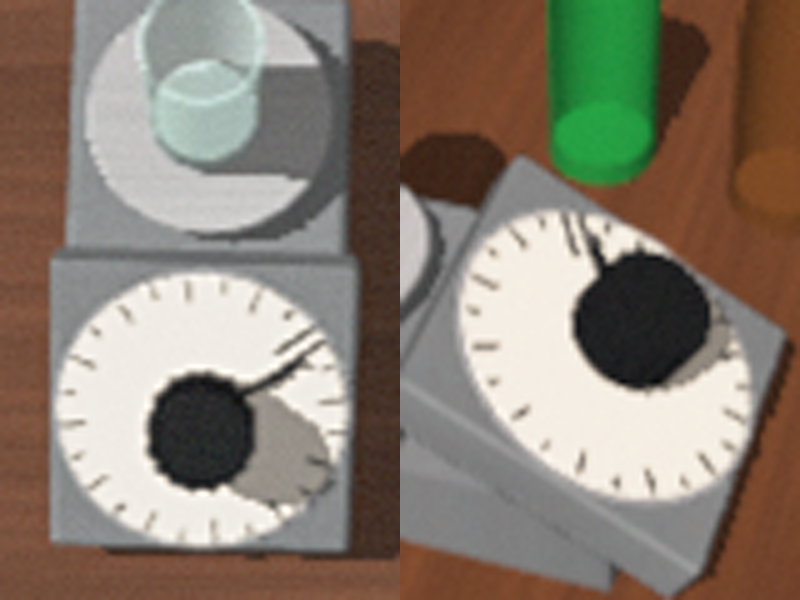

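The top view shows the glass centred on the pan. The pointer lies near the lower bar of the double bar, so a few degrees more clockwise are needed. I check that numerically.

```bash
cat > look2.py <<'E'
from h import *
import sys
def runs(im,n,S,psi,h,r,thr=30):
    A,R,U=unwrap(im,n,h=h,r=r,dial_k=dict(S=S,psi=psi)); d=230-U.mean(0).astype(float); a=np.degrees(A); k=d>thr; out=[];i=0
    while i<len(k):
        if k[i]:
            j=i
            while j<len(k) and k[j]: j+=1
            out.append((round(float(np.average(a[i:j],weights=d[i:j])),1),j-i,int(d[i:j].max()))); i=j
        i+=1
    return out
P={'top':((.551,.0225),-.026),'side':((.5564,.0214),.0)}
if __name__=='__main__':
  for f in sys.argv[1:]:
    n='top' if f[0]=='t' else 'side'; im=cv2.imread(f'pics/{f}.png')[:,:,::-1].copy()
    print(f,'outer',runs(im,n,*P[n],0,(.0605,.064)),'\n   card',runs(im,n,*P[n],0,(.055,.060)),'\n   ptr',runs(im,n,*P[n],.007,(.046,.052)),runs(im,n,*P[n],.007,(.053,.059)))
E
python3 look2.py top0 top8 side0 side8
```

```text
top0 outer [(-120.1, 104, 101), (9.7, 6, 48), (36.5, 9, 119), (44.9, 9, 111), (72.0, 7, 49), (104.0, 9, 84), (135.5, 7, 61), (166.0, 3, 33)] 
   card [(-120.4, 117, 90), (-3.9, 11, 67), (36.0, 9, 99), (45.2, 10, 107)] 
   ptr [(-116.8, 141, 90), (-5.9, 22, 148), (43.3, 4, 34)] [(-117.3, 120, 91), (-4.6, 16, 100), (33.8, 10, 99), (43.4, 11, 118)]
top8 outer [(-119.9, 104, 102), (-61.8, 19, 152), (-51.1, 9, 108), (4.5, 3, 33), (34.7, 6, 47), (65.7, 8, 74), (97.0, 7, 73), (128.5, 5, 48), (159.7, 4, 36)] 
   card [(-120.4, 117, 88), (-62.1, 16, 181), (-51.2, 10, 101)] 
   ptr [(-117.4, 144, 88), (-62.1, 23, 186)] [(-117.3, 120, 88), (-60.7, 21, 186), (-49.0, 7, 65)]
side0 outer [(-110.3, 142, 201), (-26.7, 6, 46), (4.6, 9, 71), (34.4, 9, 119), (42.0, 9, 111), (55.0, 5, 49), (72.0, 5, 66), (88.7, 6, 58), (105.2, 8, 76), (137.8, 8, 75)] 
   card [(-110.6, 150, 202), (-13.1, 13, 98), (33.8, 10, 90), (42.2, 10, 112), (72.0, 5, 49), (106.0, 7, 62)] 
   ptr [(-111.1, 176, 203), (-7.5, 19, 159), (36.0, 9, 50), (46.8, 6, 49)] [(-111.0, 160, 201), (-6.1, 13, 113), (36.5, 11, 95), (46.4, 11, 124)]
side8 outer [(-110.7, 139, 203), (-68.3, 20, 193), (-57.0, 11, 113), (-1.5, 9, 70), (31.8, 8, 81), (48.3, 6, 64), (65.3, 6, 68), (82.0, 5, 48), (98.8, 8, 83), (115.8, 4, 41), (131.7, 10, 79)] 
   card [(-106.5, 173, 201), (-57.5, 11, 71), (31.3, 8, 71), (65.5, 7, 88), (98.9, 7, 75)] 
   ptr [(-107.4, 199, 200)] [(-111.4, 158, 202), (-64.2, 22, 193), (-51.8, 12, 107)]
```

>>> {"fn": "move_arm", "kwargs": {
  "steps": [
    [[0.05,-0.1,0],-0.03],
    [[0.1,-0.2,0],-0.067],
    [[0.15,-0.3,0],-0.067],
    [[0.2,-0.4,0],-0.067],
    [[0.2,-0.5,0],-0.067],
    [[0.2,-0.6,0],-0.067],
    [[0.2,-0.7,0],-0.067],
    [[0.2,-0.74,0],-0.067],
    [[0.2,-0.74,0],-0.067],
    [[0.2,-0.74,0],-0.067]
  ]
}}

```text
t: 28.5
position: [0.4641, 0.0202, 0.2991]
orientation: [180.0, 0.0, 6.0]
ft_force: [-0.5, -1.0, -0.3]
gripper_width: 0.0805
grasp_force: 0.0
```

>>> {"fn": "move_arm", "kwargs": {
  "steps": [
    [[0,0,0.1],0],
    [[0,0,0.2],0],
    [[0,0,0.3],0],
    [[0,0,0.38],0],
    [[0,0,0.416],0],
    [[0,0,0.416],0]
  ]
}}

```text
t: 29.25
position: [0.4636, 0.0202, 0.0904]
orientation: [-180.0, 0.1, 5.9]
ft_force: [0.6, 0.6, 0.6]
gripper_width: 0.0811
grasp_force: 0.0
```

>>> {"fn": "move_arm", "kwargs": {
  "steps": [
    [[0,0,0],0],
    [[0,0,0],0],
    [[0,0,0],0],
    [[0,0,0],0],
    [[0,0,0],0]
  ],
  "jaw": 0.4,
  "newtons": 15
}}

```text
t: 29.88
position: [0.465, 0.0204, 0.0924]
orientation: [179.9, -0.1, 6.0]
ft_force: [-1.1, -2.3, 6.1]
gripper_width: 0.0548
grasp_force: 15.0
```

>>> {"fn": "move_arm", "kwargs": {
  "steps": [
    [[0,0,0],0.04],
    [[0,0,0],0.08],
    [[0,0,0],0.122],
    [[0,0,0],0.122]
  ]
}}

```text
t: 30.38
position: [0.4656, 0.0206, 0.0917]
orientation: [-180.0, -0.2, -5.0]
ft_force: [3.5, -3.1, 0.7]
gripper_width: 0.0541
grasp_force: 15.1
```

>>> {"fn": "move_arm", "kwargs": {
  "steps": [
    [[0,0,0],0],
    [[0,0,0],0],
    [[0,0,0],0],
    [[0,0,0],0]
  ],
  "jaw": 0.85
}}

```text
t: 30.88
position: [0.4639, 0.0209, 0.0909]
orientation: [-180.0, 0.0, -5.0]
ft_force: [-0.2, 0.4, -0.2]
gripper_width: 0.0803
grasp_force: 0.0
```

>>> {"fn": "move_arm", "kwargs": {
  "steps": [
    [[0,0,-0.1],0],
    [[0,0,-0.2],0],
    [[0,0,-0.3],0],
    [[0,0,-0.38],0],
    [[0,0,-0.416],0],
    [[0,0,-0.416],0]
  ]
}}

```text
t: 31.62
position: [0.4645, 0.0208, 0.2998]
orientation: [-180.0, -0.1, -5.0]
ft_force: [0.2, 0.8, -0.3]
gripper_width: 0.0805
grasp_force: 0.0
```

>>> {"fn": "move_arm", "kwargs": {
  "steps": [
    [[-0.05,0.1,0],0],
    [[-0.1,0.2,0],0],
    [[-0.15,0.3,0],0],
    [[-0.2,0.4,0],0],
    [[-0.2,0.5,0],0],
    [[-0.2,0.6,0],0],
    [[-0.2,0.7,0],0],
    [[-0.2,0.74,0],0],
    [[-0.2,0.74,0],0]
  ]
}}

```text
t: 32.75
position: [0.3318, -0.3389, 0.2969]
orientation: [-179.8, 0.2, -5.1]
ft_force: [-0.7, 0.4, -0.5]
gripper_width: 0.0806
grasp_force: 0.0
```

```bash
python3 - <<'E'
from h import *
b=snap('top','top9.png'); a=snap('side','side9.png'); print(robot.observe()['t'])
E
python3 look2.py top9 side9
```

```text
32.85
top9 outer [(-120.7, 107, 90), (-62.2, 24, 149), (-2.7, 2, 33), (27.1, 7, 63), (58.5, 7, 71), (90.0, 7, 55), (121.6, 7, 75), (152.7, 4, 37)] 
   card [(-120.4, 117, 87), (-62.5, 27, 182)] 
   ptr [(-116.7, 142, 90), (-62.0, 22, 182)] [(-117.3, 120, 88), (-60.9, 25, 179)]
side9 outer [(-110.6, 142, 202), (-68.6, 26, 183), (-8.5, 9, 79), (23.8, 8, 50), (40.5, 5, 42), (57.5, 7, 83), (74.2, 6, 67), (90.6, 7, 82), (107.3, 4, 37), (123.7, 8, 76), (155.3, 6, 44)] 
   card [(-105.7, 177, 204), (23.3, 8, 53), (57.4, 7, 67), (91.2, 6, 64), (124.3, 2, 31)] 
   ptr [(-106.9, 195, 202)] [(-111.3, 162, 202), (-64.2, 30, 185)]
```

```bash
cat > gfit.py <<'E'
from look2 import *
from scipy.optimize import least_squares
im=cv2.imread('pics/s3.png')[:,:,::-1].copy(); q=runs(im,'side',*P['side'],.007,(.053,.059)); print(q)
ps=[a for a,w,_ in q if -75<a<-55]
O=.0622;C=.0575;w=360/11
T=[]  # cam, pixel, h, card idx or 'p0','p1', k(deg offset mult), bar sign, r
def add(n,a,r,h,c,k=0,b=0): T.append((n,proj(n,pt(np.radians(a),r,h,S=P[n][0],psi=P[n][1])),h,c,k,b,r))
for n,r,l,u in(('top',O,36.5,44.9),('top',C,36.0,45.2),('side',O,34.4,42.0),('side',C,33.8,42.2)): add(n,l,r,0,0,0,-1);add(n,u,r,0,0,0,1)
for a,k in((72,1),(104,2),(135.5,3)): add('top',a,O,0,0,k)
for a,k in((-26.7,-2),(4.6,-1),(55,.5),(72,1),(88.7,1.5),(105.2,2),(137.8,3)): add('side',a,O,0,0,k)
for n,r,u in(('top',O,-51.1),('top',C,-51.2),('side',O,-57.0),('side',C,-57.5)): add(n,u,r,0,1,0,1)
for i,a in enumerate((4.5,34.7,65.7,97,128.5,159.7)): add('top',a,O,0,1,i+2)
for i,a in enumerate((-1.5,31.8,65.3,98.8,131.7)): add('side',a,O,0,1,i+2)
for i,a in enumerate((27.1,58.5,90,121.6,152.7)): add('top',a,O,0,2,i+3)
for i,a in enumerate((-8.5,23.8,57.5,90.6,123.7,155.3)): add('side',a,O,0,2,i+2)
add('top',-4.6,.056,.007,'p0');add('side',-6.1,.056,.007,'p0');add('side',ps[0],.056,.007,'p1')
import h as H
base=H.dial
def f(v,full=False):
    psi=v[0]; off={'top':v[1:4],'side':v[4:7]}; th=v[7:10]; d=v[11]; R=[]
    for n,u,h,c,k,b,r in T:
        cc,x,y,nn=base(S=(.553,.0215),psi=psi); cc=cc+off[n]; o,dd=ray(n,u); p=o+dd*((cc+h*nn-o)@nn)/(dd@nn)-cc
        m=0. if c=='p0' else v[10] if c=='p1' else th[c]+np.radians(k*w)+b*np.arcsin(d/r)
        R.append((np.arctan2(p@y,p@x)-m+np.pi)%(2*np.pi)-np.pi)
    R=np.degrees(R)
    return R if full else np.r_[R, (v[1:4]-v[4:7])/.003, v[[3,6]]/.003, np.degrees(v[0]+.03)/2]
r=least_squares(f,[-.03]+[0]*6+[.67,-1.05,-1.15,-1.1,.0046],loss='soft_l1'); v=r.x
print('psi',np.degrees(v[0]),'off',v[1:7]*1e3,'th',np.degrees(v[7:10]),'ptr',np.degrees(v[10]),'d',v[11]); print(np.round(f(v,True),1)); 
J=r.jac; Cv=np.linalg.inv(J.T@J); g=np.zeros(12);g[9]=1;g[10]=-1; print('zero-ptr',np.degrees(v[9]-v[10]),'+-',np.degrees(np.sqrt(g@Cv@g)))
E
python3 gfit.py
```

```text
[(-111.0, 160, 201), (-65.7, 16, 151), (36.5, 11, 93), (46.3, 10, 123)]
psi -3.125710628521774 off [ 2.28095566  1.1420692   1.02315265  4.67501464 -5.32507103  2.40189115] th [ 43.77964318 -60.60961632 -68.78504692] ptr -62.97205613000005 d 0.005158032318341538
[ 0.  -0.3 -0.  -0.2  0.7 -1.3  0.7 -1.2  0.9  1.2 -0.6 -0.2 -1.2  0.1
  0.7  0.8  0.5 -1.2  1.6  0.7  2.3  1.4 -0.8 -0.5  0.4  0.3 -1.1 -4.1
 -1.2 -0.5  0.2  0.5 -0.7 -0.6  0.9  1.3  0.3 -2.5 -0.  -0.3  0.6  0.7
 -0.1 -3.1 -6.2 -0.9 -0. ]
zero-ptr -5.812990787196632 +- 1.3998720794202797
```

```bash
sed -e 's/(-26.7,-2),(4.6,-1),(55,.5)/(55,.5)/' -e 's/np.radians(k\*w)/(v[12]*k+v[13] if k else 0)/' -e "s/'d',v\[11\])/'d',v[11],'w',np.degrees(v[12:]))/" -e 's/.0046\],loss/.0046,.567,0],loss/' -e 's/zeros(12)/zeros(14)/' gfit.py > g2.py; python3 g2.py; sed "s/^add('top',-4.6,.056,.007,'p0');add('side',-6.1,.056,.007,'p0');//" g2.py > g3.py; python3 g3.py
```

```text
[(-111.0, 160, 201), (-65.7, 16, 151), (36.5, 11, 93), (46.3, 10, 123)]
psi -0.7142202430011213 off [-2.46749124 -1.85717727  0.74490569 -0.12141411 -5.40780584  1.82327852] th [ 42.25723847 -53.29003461 -60.34710307] ptr -58.137678145117455 d 0.004054194791977294 w [2.98561608e+01 2.21296224e-02]
[-0.2  0.4 -0.2  0.5  0.1 -0.5  0.2 -0.4 -0.1  0.2  0.3 -0.2  0.  -0.
 -0.1  0.   0.2  0.   0.1 -0.2  0.8  0.3 -0.1 -0.5 -0.4 -0.  -0.6  0.
  0.   0.1  0.3  0.1  0.2 -0.   0.1  0.2 -0.2 -0.1  0.2 -0.2 -0.1 -0.
 -1.3  2.2 -0. ]
zero-ptr -2.2094249214761694 +- 1.3439763306669417
[(-111.0, 160, 201), (-65.7, 16, 151), (36.5, 11, 93), (46.3, 10, 123)]
psi -1.4629158432523741 off [-2.61549823 -2.99206287  0.81417202 -0.21026023 -6.83920981  1.97376036] th [ 43.09961603 -52.0731691  -59.0872857 ] ptr -56.851821907927736 d 0.004021858823795065 w [29.72780135  0.09234856]
[-0.3  0.3 -0.2  0.5  0.2 -0.4  0.3 -0.3 -0.2  0.2  0.3 -0.2  0.  -0.
 -0.1 -0.  -0.  -0.2  0.2 -0.   0.6  0.2 -0.1 -0.4 -0.4  0.  -0.4  0.1
  0.1  0.1  0.3 -0.1  0.1 -0.   0.1  0.2  0.  -0.1  0.2 -0.2 -0.  -0.2
  0. ]
zero-ptr -2.235463792338389 +- 1.3638214587426036
```

The fit over both cameras (residuals below 1°) puts the zero about 2.2° past the pointer. I turn back slightly, with a stroke of about 3.4° at the measured ratio of 0.64.

>>> {"fn": "move_arm", "kwargs": {
  "steps": [
    [[0.05,-0.1,0],-0.033],
    [[0.1,-0.2,0],-0.033],
    [[0.15,-0.3,0],-0.033],
    [[0.2,-0.4,0],-0.033],
    [[0.2,-0.5,0],-0.033],
    [[0.2,-0.6,0],-0.033],
    [[0.2,-0.7,0],-0.033],
    [[0.2,-0.74,0],-0.033],
    [[0.2,-0.74,0],-0.033],
    [[0.2,-0.74,0],-0.033]
  ]
}}

```text
t: 34.1
position: [0.4637, 0.021, 0.2992]
orientation: [180.0, -0.0, -2.0]
ft_force: [0.6, 0.1, -0.4]
gripper_width: 0.0809
grasp_force: 0.0
```

>>> {"fn": "move_arm", "kwargs": {
  "steps": [
    [[0,0,0.1],0],
    [[0,0,0.2],0],
    [[0,0,0.3],0],
    [[0,0,0.38],0],
    [[0,0,0.416],0],
    [[0,0,0.416],0]
  ]
}}

```text
t: 34.85
position: [0.4635, 0.0203, 0.0905]
orientation: [-180.0, 0.1, -2.1]
ft_force: [-0.1, 1.1, 0.3]
gripper_width: 0.0811
grasp_force: 0.0
```

>>> {"fn": "move_arm", "kwargs": {
  "steps": [
    [[0,0,0],0],
    [[0,0,0],0],
    [[0,0,0],0],
    [[0,0,0],0],
    [[0,0,0],0]
  ],
  "jaw": 0.4,
  "newtons": 15
}}

```text
t: 35.48
position: [0.4648, 0.0204, 0.0922]
orientation: [180.0, -0.1, -2.0]
ft_force: [-1.2, -2.8, 5.3]
gripper_width: 0.0535
grasp_force: 15.0
```

>>> {"fn": "move_arm", "kwargs": {
  "steps": [
    [[0,0,0],-0.02],
    [[0,0,0],-0.038],
    [[0,0,0],-0.038],
    [[0,0,0],-0.038]
  ]
}}

```text
t: 35.98
position: [0.4653, 0.0203, 0.0919]
orientation: [179.9, -0.2, 1.4]
ft_force: [4.2, -4.9, 4.6]
gripper_width: 0.0541
grasp_force: 15.1
```

>>> {"fn": "move_arm", "kwargs": {
  "steps": [
    [[0,0,0],0],
    [[0,0,0],0],
    [[0,0,0],0],
    [[0,0,0],0]
  ],
  "jaw": 0.85
}}

```text
t: 36.48
position: [0.4635, 0.021, 0.0906]
orientation: [-180.0, 0.1, 1.4]
ft_force: [0.6, -0.5, -0.0]
gripper_width: 0.0805
grasp_force: 0.0
```

>>> {"fn": "move_arm", "kwargs": {
  "steps": [
    [[0,0,-0.1],0],
    [[0,0,-0.2],0],
    [[0,0,-0.3],0],
    [[0,0,-0.38],0],
    [[0,0,-0.416],0],
    [[0,0,-0.416],0]
  ]
}}

```text
t: 37.22
position: [0.4645, 0.0208, 0.2997]
orientation: [180.0, -0.1, 1.4]
ft_force: [-0.1, -0.4, 0.2]
gripper_width: 0.0809
grasp_force: 0.0
```

>>> {"fn": "move_arm", "kwargs": {
  "steps": [
    [[-0.05,0.1,0],0],
    [[-0.1,0.2,0],0],
    [[-0.15,0.3,0],0],
    [[-0.2,0.4,0],0],
    [[-0.2,0.5,0],0],
    [[-0.2,0.6,0],0],
    [[-0.2,0.7,0],0],
    [[-0.2,0.74,0],0],
    [[-0.2,0.74,0],0]
  ]
}}

```text
t: 38.35
position: [0.3726, -0.3514, 0.2969]
orientation: [-179.8, 0.1, 1.3]
ft_force: [-1.2, 0.0, -0.2]
gripper_width: 0.0805
grasp_force: 0.0
```

```bash
python3 - <<'E'
from h import *
b=snap('top','top10.png'); a=snap('side','side10.png'); print(robot.observe()['t'])
E
python3 look2.py top10 side10
```

```text
38.45
top10 outer [(-120.7, 106, 92), (-63.9, 13, 159), (-55.8, 8, 114), (-0.2, 2, 33), (29.7, 6, 58), (61.0, 7, 57), (92.3, 9, 85), (124.0, 7, 74), (154.7, 6, 55)] 
   card [(-120.4, 117, 89), (-64.2, 16, 168), (-55.3, 10, 97)] 
   ptr [(-116.7, 142, 90), (-62.0, 22, 182)] [(-117.3, 120, 88), (-62.0, 17, 172), (-53.2, 6, 50)]
side10 outer [(-110.8, 140, 201), (-70.0, 14, 152), (-61.5, 10, 110), (-6.7, 10, 69), (26.3, 8, 53), (43.0, 7, 49), (60.0, 5, 58), (76.5, 5, 61), (93.5, 7, 74), (110.0, 5, 37), (126.2, 8, 75), (158.0, 7, 48)] 
   card [(-106.8, 169, 205), (-61.0, 7, 78), (26.0, 9, 62), (60.0, 7, 60), (93.7, 6, 74), (126.7, 2, 31)] 
   ptr [(-107.2, 194, 201)] [(-111.4, 159, 200), (-65.8, 17, 156), (-56.5, 11, 115)]
```

```bash
python3 -c "
from bench import robot
print(robot.job_done())"
```

```text
the job is handed in; nothing more can be done
None
```

The tall tumbler stands released in the middle of the pan, the double bar is under the pointer's tip to within about 1° by my camera measurements, and I handed the job in at about 38 s; the grader's verdict was not shown.

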